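# Feed a small cheese four clicks past the cutting edge and hold it

## Robot

A 6-joint arm with a two-finger parallel gripper is mounted at the origin on the work surface. World frame = base frame: x ahead of the robot, y to its left, z up, the work surface at z = 0. Lengths are in m, angles in degrees, forces in N, time in s.
With the tool pointing down it reaches from about 0.325 to 0.925 m from the base axis. Payload 3.1 kg.
Tool frame: the origin (TCP) lies at the very end of the fingers, on their centre line; the grasp point (between the pads) lies 19 mm behind it; z points along the fingers, y is the line along which they close (so a half turn about z gives the same grasp; the last joint's range is limited). The gripper opens to 85 mm and grips with 20 to 120 N. Pads are 22 mm wide; open, the fingers measure 114 mm over their backs; the gripper's body (76 mm by 85 mm) begins 54 mm behind the grasp point. The pads swing forward as they close: fully open they stand 13 mm farther back than shut.
Start: joints at [63.014, 12.427, 92.441, -0, 75.132, -6.429], TCP at [0.219, 0.585, 0.207] pointing down, gripper open.
Joint ranges: [-157.48, 157.48], [-44.54, 120.13], [17.64, 146.25], [-64.5, 244.5], [7.68, 150.69], [-147.95, 147.95]. Speed limits (degrees/s): [159.86, 159.86, 180, 180, 180, 180].

## Interface

Orientations are given as [roll, pitch, yaw] about the fixed x, y, z axes, in that order (R = Rz(yaw) Ry(pitch) Rx(roll)).
In Python, from bench import manip gives the robot as it stands. The module is installed in compiled form; this text tells all that it offers.
- The arm moves only by the tool carry_out, never from a script. Its argument "increments" is one flat list of numbers, 4 for each row, row after row: the shift along the world's x, y, z in units of 0.25 m (1.0 is 0.25 m), then the turn about the world's z in units of 120 degrees (1.0 is 120 degrees). In form: [x, y, z, roll, x, y, z, roll, ...]. A call has 1 to 8 rows; each row is the pose to reach, as a shift and turn from the pose commanded when the call began; what a row does not reach only later rows make up. A row lasts 1/10 s, in which the tool goes at most 50 mm and 8.59 degrees, less where a joint would pass 70% of its speed; a pose out of reach is approached as far as the arm can. A call with a number of a shift or a turn outside -1 to 1 is refused whole. A call with a gripper value outside its range is refused whole. "claw" is the opening, from 0 (shut) to 1 (fully open), set as the call begins (left out, the last holds). The fingers move at their own pace and stop on an object; the grip force is fixed at half the most. Time passes only in rows, so rows that repeat a pose let the fingers close. It gives the time, the measured TCP pose, the force, the opening and the grip force at its end, in the units of the state.
- manip.get_obs(): the state, without advancing time (a new reading comes with each control period).
- manip.read_camera(name): name is "scene" or "top" or "wrist"; returns a dict with "img" (480x640x3 uint8, blue, green, red), "fx", "fy", "cx", "cy" (pixels), "cam_to_world" (4x4, takes a point from camera to world coordinates). Camera axes: x right, y up, looking along -z (the intrinsics and any distortion apply to the point x, -y, -z); pixel columns grow to the right and rows downward; lengths in m; the calibration is good to about 2 mm. A picture is of the moment at which its call begins. There is no depth.
- manip.sign_off(): hands the job in; it is judged then, once.
The state is a dict: "clock": time; "joints": joint angles; "qvel": joint speeds; "joint_efforts": joint torques, N m; "tcp_pos": TCP position; "eef_rot": TCP orientation; "contact_force": force on the tool from outside, world axes, zero at the start; "ft_torque": the same for the moment, N m; "opening": opening from 0.0 (shut) to 1.0 (fully open); "finger_force": force on a finger pad.
Only numpy, scipy, OpenCV 4.12 (cv2) and the standard library are available. Lean on these libraries where they do the work, as an engineer would, in place of code of your own. Each camera call takes 0.05 s, during which the arm holds its last target. There are 200 camera calls.

## Task

Take the small drum-shaped cheese off the wire tray and set it upright on the portion feeder's bed, between the low guides and against the pusher, and let go of it. Then push the feeder's sprung lever exactly four clicks forward from its rest, never going on to a fifth, so that the pusher moves the cheese out over the cutting edge. Finish while still holding the lever at the fourth click, as it springs back when let go; leave the other cheeses and the beaker alone.

Things in the scene. Friction and masses are not known exactly. Their poses are not given: they have to be found in the camera images.
- cheese: the cheese to portion: a plain off-white upright drum, 56 mm diameter, 44 mm high, about 130 g, rounded edges; the only drum on the tray. Origin at the centre of its underside, z up. It starts on the wire tray, in any of three places in a row
- tray: fixed wire tray of bare steel, 300 (its x) by 140 (its y) mm, wires' top 12 mm above the table; origin at the centre of its underside. Three cheeses stand on it in a row along its x axis, 90 mm apart
- feeder: fixed portion feeder on an aluminium plate 180 x 300 x 12 mm. Origin at table height on the bed's middle line, below the pusher's face at rest; z up; it feeds along its -y. White gear housing at y = +30 to +150, x = -90 to +70 mm, 55 mm high, lever on top
- seat (a point): on the bed: where the centre of the cheese's underside is when it stands against the pusher at rest; feeder frame (0, -28, 30) mm. The bed is white, 76 mm wide, its top 30 mm above the table; two steel guides along it, 64 mm apart inside, 6 mm thick, rise 10 mm above it
- pusher_face (a point): centre of the pusher's face (steel plate 44 mm wide, from 1 to 31 mm above the bed) that moves along the feeder's -y with the lever, 7 mm per click
- hub (a point): the lever's vertical turning axis; feeder frame (0, +90, 68) mm
- click_lever (a joint): lever angle, rad: 0 at rest on a stop, growing clockwise from above (grip goes to the feeder's -y). Notches every 0.16 rad, the fourth at 0.64; end stop 1.12. A spring returns it to 0 from anywhere if let go. Resistance at the grip: jumps to 8 or 9 N just after leaving each notch, then eases to about 5 N until it drops into the next, where it jumps again
- lever_grip: black upright cylinder on the lever's end, a sleeve that turns freely on its pin, 18 mm diameter, 46 mm high, top 117 mm above the table, 110 mm from the hub axis; origin at the centre of its underside, 71 mm above the table. At rest it lies 0.4 rad counter-clockwise (from above) of the feeder's x axis as seen from the hub
- flat_cheese: bystander: wide flat cheese, 80 mm diameter, 26 mm high, on the tray; origin at the centre of its underside
- cone_cheese: bystander: tapering cheese, 66 mm diameter at the foot, 38 mm at the top, 52 mm high, on the tray; origin at the centre of its underside
- beaker: bystander: open steel beaker, 68 mm diameter, 70 mm high, on the table; origin at the centre of its underside
- cut_edge (a point): middle of the bed's end, the cutting edge: feeder frame (0, -66, 30) mm. Two small steel posts beside it at x = +-40 mm rise 15 mm above the bed

How it is judged:
By the outcome, as a careful person would: the job done as asked, in the order asked, and still so for the second after the job is handed in, while the arm keeps its last pose, push and grip.
It also fails if it takes over 72 s, if anything falls off the work surface, if the arm or the gripper's body presses on something with over 40 N, if the wrist force passes 120 N, or if a joint passes its speed limit or range.

## Working session

There is one attempt and no reset: what is moved stays moved. The work goes in short steps, Python scripts to look and compute and a tool call to move; the robot and the scene stay as the last step left them, time stands still between calls to the robot, and variables do not carry over. Pictures are saved under pics/ and viewed, at most 10 in all, crops included, and the job is handed in when it is done.

Besides the shell and the picture viewer there is one more tool, called after ">>>" as name(argument=value, ...) on one line, values as JSON. carry_out: Moves the arm, as the interface text tells. Shifts and turns lie within -1 to 1; 1 stands for 0.25 m of shift or 120 degrees of turn. Its arguments: {"type":"object","properties":{"increments":{"type":"array"},"claw":{"type":"number"}},"required":["increments"]}

```bash
mkdir -p pics
cat > h.py <<'E'
import numpy as np, cv2, pickle
from bench import manip
def grab(n):
    c=manip.read_camera(n); pickle.dump(c,open(f'pics/{n}.pkl','wb')); return c
def load(n): return pickle.load(open(f'pics/{n}.pkl','rb'))
def ray(c,u,v,z):
    T=np.array(c['cam_to_world']); d=T[:3,:3]@np.array([(u-c['cx'])/c['fx'],-(v-c['cy'])/c['fy'],-1])
    o=T[:3,3]; return o+d*(z-o[2])/d[2]
def proj(c,p):
    T=np.array(c['cam_to_world']); q=T[:3,:3].T@(np.array(p)-T[:3,3])
    return c['cx']+c['fx']*q[0]/-q[2], c['cy']-c['fy']*q[1]/-q[2]
E
python3 - <<'E'
from h import *
for n in('top','scene'):
    c=grab(n); cv2.imwrite(f'pics/{n}1.png',c['img']); print(n,[k for k in c],c['fx'],c['cx'],c['cy'],np.round(c['cam_to_world'],3).tolist())
print(manip.get_obs())
E
```

```text
top ['img', 'fx', 'fy', 'cx', 'cy', 'cam_to_world'] 442.79984782923725 311.1445498012404 237.34554400075737 [[-0.008, 0.994, -0.109, 0.468], [-1.0, -0.007, 0.017, -0.029], [0.016, 0.109, 0.994, 0.876], [0.0, 0.0, 0.0, 1.0]]
scene ['img', 'fx', 'fy', 'cx', 'cy', 'cam_to_world'] 472.0218782204278 322.7976909563645 230.16662305678318 [[0.109, -0.636, 0.764, 1.255], [0.994, 0.066, -0.087, -0.089], [0.005, 0.769, 0.639, 0.649], [0.0, 0.0, 0.0, 1.0]]
{'clock': 0.1, 'joints': array([ 6.30135842e+01,  1.24741270e+01,  9.25213427e+01, -2.49495037e-03,
        7.51309649e+01, -6.42968447e+00]), 'qvel': array([ 0.08323786, -0.00757094, -0.21074357, -0.04532632, -0.01361349,
        0.12992866]), 'joint_efforts': array([-1.97493748e-03, -3.98079908e+01, -3.04969704e+01, -2.24630544e-04,
        4.27915933e-03, -5.53909175e-06]), 'tcp_pos': array([0.21909886, 0.58448743, 0.20586182]), 'eef_rot': array([-1.79874091e+02, -1.17637815e-02,  1.59443899e+02]), 'contact_force': array([ 0.26968198, -0.38243582,  1.17906656]), 'ft_torque': array([-0.02739373,  0.01029489,  0.06605228]), 'finger_force': 0.0, 'opening': 1.0003395511507964}
```

View pics/top1.png

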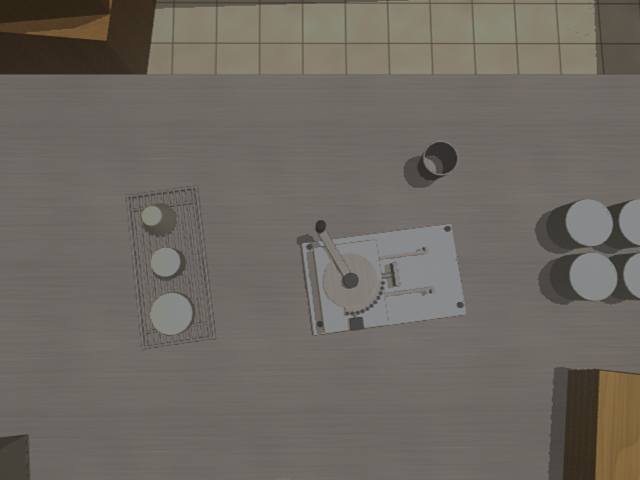

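View pics/scene1.png

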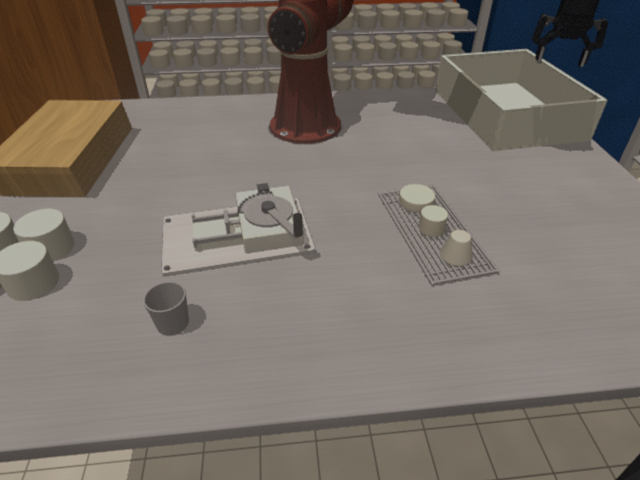

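The top view shows the drum in the middle of the tray, near (166,262). The feeder hub is near (350,281), the grip near (320,226), the pusher near (392,275) and the beaker near (440,160). I'll enlarge the feeder and the drum.

Run:
```python
from h import *
c=load('top'); im=c['img']
a=cv2.resize(im[215:340,295:470],None,fx=4.5,fy=4.5,interpolation=cv2.INTER_CUBIC); cv2.imwrite('pics/feed.png',cv2.convertScaleAbs(a,alpha=1.3))
b=cv2.resize(im[180:355,120:220],None,fx=3.4,fy=3.4,interpolation=cv2.INTER_CUBIC)
s=load('scene'); d=cv2.resize(s['img'][175:285,370:500],None,fx=3.4,fy=3.4,interpolation=cv2.INTER_CUBIC)
o=np.zeros((600,800,3),np.uint8); o[:595,:340]=b; o[:374,345:345+442]=d; cv2.imwrite('pics/tray.png',o)
```

```text
(no output)
```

View pics/feed.png

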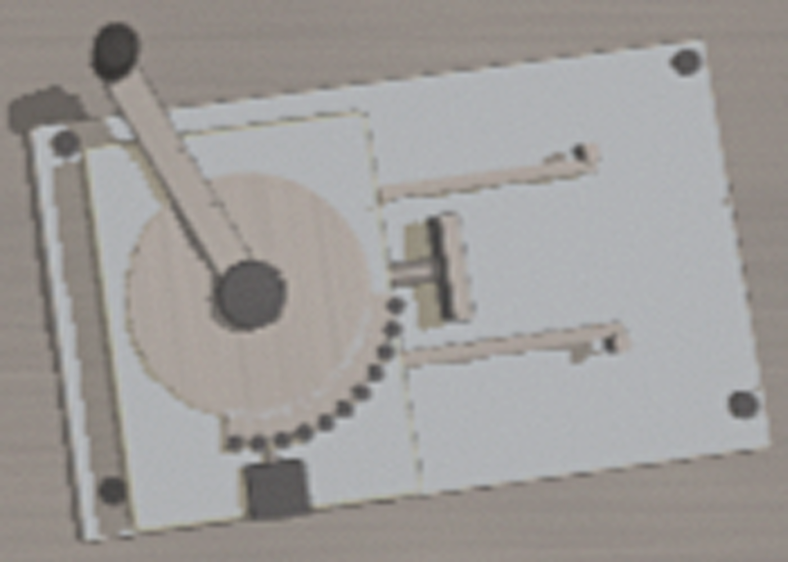

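View pics/tray.png

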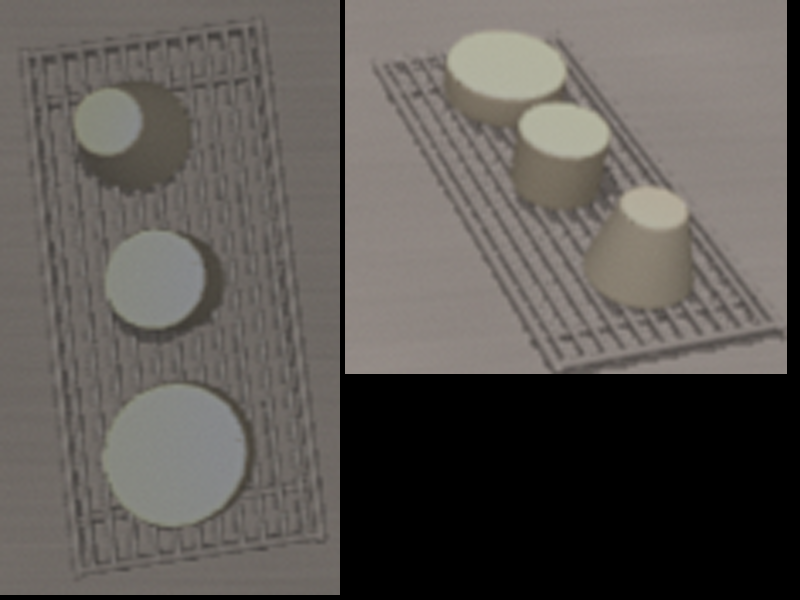

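Run:
```python
from h import *
from scipy.optimize import least_squares
t=load('top'); s=load('scene')
f=lambda x,y,k,ox,oy:((x+.5)/k-.5+ox,(y+.5)/k-.5+oy)
F=lambda x,y:f(x,y,4.5,295,215)
T=lambda x,y:f(x,y,3.4,120,180)
print('cheese top',ray(t,*T(155,279),.056),'scene',ray(s,*f(219,131,3.4,370,175),.056))
print('flat',ray(t,*T(176,454),.038),'cone',ray(t,*T(108,122),.064))
print('beaker rim',ray(t,440,160,.07))
a=.4
pts=[((70,30,55),(367,112)),((-90,30,55),(420,492)),((-90,150,55),(135,530)),((70,150,55),(85,148)),
((110*np.cos(a),90+110*np.sin(a),117),(120,44)),((22,0,61),(460,213)),((-22,0,61),(472,316)),((40,-66,45),(582,152)),((-40,-66,45),(611,344))]
L=np.array([p[0] for p in pts])/1000.; P=np.array([F(*p[1]) for p in pts])
def W(q,L): 
    c,sn=np.cos(q[2]),np.sin(q[2]); return np.c_[q[0]+c*L[:,0]-sn*L[:,1],q[1]+sn*L[:,0]+c*L[:,1],L[:,2]]
res=lambda q:np.array([np.array(proj(t,w))-p for w,p in zip(W(q,L),P)])
r=least_squares(lambda q:res(q).ravel(),[.45,-.15,.1],loss='soft_l1')
q=r.x; print(q,np.degrees(q[2])); print(np.round(res(q),1).tolist())
for a in(.4,.4-.64): print('grip',W(q,np.array([[.11*np.cos(a),.09+.11*np.sin(a),.117]])), proj(s,W(q,np.array([[.11*np.cos(a),.09+.11*np.sin(a),.117]]))[0]))
print('seat',W(q,np.array([[0,-.028,.03],[0,.09,.068]])))
```

```text
cheese top [0.51450884 0.22595061 0.056     ] scene [0.51610502 0.22564166 0.056     ]
flat [0.41973927 0.2175057  0.038     ] cone [0.59939248 0.25114987 0.064     ]
beaker rim [ 0.70068757 -0.28584211  0.07      ]
[ 0.48902656 -0.20253391  0.11795866] 6.758533341259843
[[-0.1, -1.0], [0.5, 0.8], [-1.2, 0.9], [-1.1, -1.0], [-0.7, -0.2], [-0.5, -0.1], [0.3, 0.8], [3.7, 0.1], [3.8, -0.3]]
grip [[ 0.57400637 -0.05869749  0.117     ]] (np.float64(296.96837708149206), np.float64(215.78173094853852))
grip [[ 0.58761673 -0.12655058  0.117     ]] (np.float64(259.6754408161178), np.float64(222.82582859524842))
seat [[ 0.49232175 -0.23033934  0.03      ]
 [ 0.47843488 -0.11315933  0.068     ]]
```

The two cameras put the drum at about (0.515, 0.226), 1.6 mm apart. The feeder fit has the seat at (0.492, -0.230), yaw 6.8°. All of these are plausible for reach and size. Moving toward the drum now.

>>> carry_out(increments=[0.1,-0.12,0,0.05,0.25,-0.3,0,0.12,0.4,-0.48,0,0.19,0.55,-0.66,0,0.26,0.7,-0.84,0,0.26,0.8,-0.96,0,0.26,0.8,-0.96,0,0.26], claw=1)

```text
clock: 0.8
tcp_pos: [0.4208, 0.3424, 0.2066]
eef_rot: [-179.9, -0.0, -169.5]
contact_force: [-0.7, 0.4, 0.0]
opening: 1.0
finger_force: 0.0
```

>>> carry_out(increments=[0.13,-0.16,0,0,0.26,-0.32,0,0,0.385,-0.477,-0.12,0,0.385,-0.477,-0.24,0,0.385,-0.477,-0.348,0,0.385,-0.477,-0.348,0,0.385,-0.477,-0.348,0])

```text
clock: 1.5
tcp_pos: [0.515, 0.2258, 0.1196]
eef_rot: [-180.0, -0.1, -169.4]
contact_force: [0.2, -0.3, -0.3]
opening: 1.004
finger_force: 0.0
```

Run:
```python
from h import *
c=grab('wrist'); o=manip.get_obs(); print(o['tcp_pos'],o['eef_rot'],proj(c,[.5153,.2258,.056]),proj(c,[.4888,.1968,.0]))
cv2.imwrite('pics/wr1.png',c['img'])
```

```text
[0.51619073 0.22648016 0.12112178] [ 1.79987356e+02  7.18204382e-02 -1.69330731e+02] (np.float64(319.8149674825275), np.float64(245.90379541878698)) (np.float64(289.8323823829283), np.float64(185.3531515648494))
```

View pics/wr1.png

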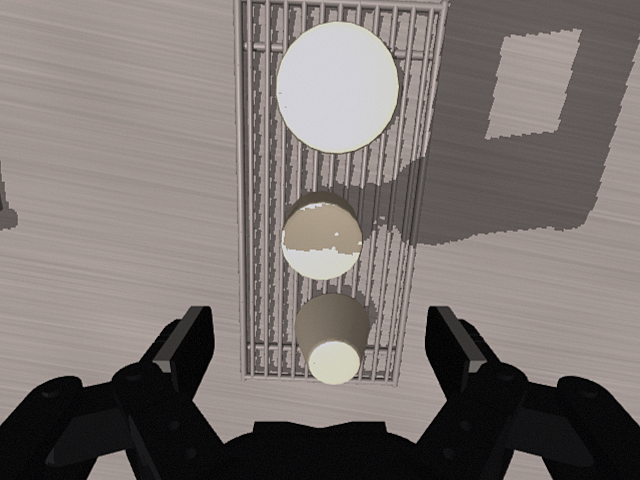

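The wrist view shows the drum's top at about (321,241), a few mm from where I predicted. The fingers straddle it and clear the neighbours. Descending and gripping.

>>> carry_out(increments=[-0.004,0,-0.1,0,-0.004,0,-0.2,0,-0.004,0,-0.28,0,-0.004,0,-0.34,0,-0.004,0,-0.384,0,-0.004,0,-0.384,0,-0.004,0,-0.384,0])

```text
clock: 2.25
tcp_pos: [0.5155, 0.2264, 0.025]
eef_rot: [180.0, 0.1, -169.3]
contact_force: [-0.2, 1.1, -0.4]
opening: 1.005
finger_force: 0.0
```

>>> carry_out(increments=[0,0,0,0,0,0,0,0,0,0,0,0,0,0,0,0,0,0,0,0,0,0,0,0,0,0,0,0,0,0,0,0], claw=0)

```text
clock: 3.05
tcp_pos: [0.5156, 0.2268, 0.0262]
eef_rot: [179.9, 0.1, -169.4]
contact_force: [-1.9, 0.7, 7.1]
opening: 0.581
finger_force: 58.4
```

>>> carry_out(increments=[0,0,0.04,0,0,0,0.1,0,0,0,0.2,0,0,0,0.32,0,0,0,0.44,0,0,0,0.56,0,0,0,0.624,0,0,0,0.624,0])

```text
clock: 3.85
tcp_pos: [0.5171, 0.2266, 0.1841]
eef_rot: [180.0, 0.4, -169.4]
contact_force: [-0.3, -0.1, -0.6]
opening: 0.579
finger_force: 58.5
```

Run:
```python
from h import *
s=grab('scene'); w=grab('wrist'); u,v=map(int,proj(s,[.515,.226,.19])); print(u,v)
o=np.zeros((440,800,3),np.uint8)
o[:390,:400]=cv2.resize(s['img'][max(0,v-50):v+80,u-65:u+68],(400,390)); o[:300,400:]=cv2.resize(w['img'],(400,300)); cv2.imwrite('pics/lift.png',o)
```

```text
445 156
```

View pics/lift.png

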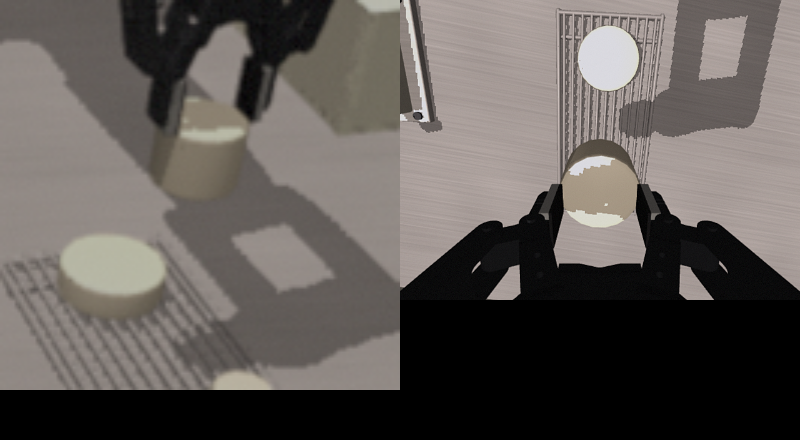

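Run:
```python
from h import *
w=load('wrist'); o=manip.get_obs(); print(o['tcp_pos'],o['eef_rot'])
for z in(.211,.216,.221): print(ray(w,320,306,z), (ray(w,381,300,z)-ray(w,259,300,z)))
```

```text
[0.51427435 0.22573406 0.17961738] [-1.79991713e+02 -3.39051879e-02 -1.69365691e+02]
[0.51113353 0.22524988 0.211     ] [-0.00947084  0.05021076  0.        ]
[0.50850101 0.22474639 0.216     ] [-0.00912828  0.04839465  0.        ]
[0.50586849 0.22424289 0.221     ] [-0.00878573  0.04657855  0.        ]
```

The drum hangs level in the fingers, centred across them and about 3 mm forward of the finger centre line, toward −x. I'll carry it over to the feeder and seat it by feel.

>>> carry_out(increments=[0,-0.08,0,-0.06,0,-0.2,0,-0.12,0,-0.34,0,-0.19,-0.01,-0.5,0,-0.26,-0.02,-0.66,0,-0.33,-0.03,-0.82,0,-0.4,-0.04,-0.96,0,-0.46,-0.04,-0.96,0,-0.5])

```text
clock: 4.75
tcp_pos: [0.5026, -0.0177, 0.1773]
eef_rot: [-179.7, -0.1, 130.1]
contact_force: [-0.2, 0.0, -0.9]
opening: 0.584
finger_force: 58.5
```

>>> carry_out(increments=[0,-0.1,0,-0.06,-0.01,-0.24,0,-0.12,-0.02,-0.4,0,-0.18,-0.03,-0.56,0,-0.24,-0.04,-0.72,0,-0.282,-0.044,-0.83,0,-0.282,-0.044,-0.896,0,-0.282,-0.044,-0.896,0,-0.282])

```text
clock: 5.55
tcp_pos: [0.4926, -0.2391, 0.1782]
eef_rot: [-179.9, -0.1, 96.7]
contact_force: [-0.0, -0.2, -1.1]
opening: 0.58
finger_force: 58.5
```

>>> carry_out(increments=[0,0,-0.08,0,0,0,-0.18,0,0,0,-0.28,0,0,0,-0.36,0,0,0,-0.42,0,0,0,-0.44,0,0,0,-0.44,0,0,0,-0.44,0])

```text
clock: 6.35
tcp_pos: [0.4946, -0.2382, 0.071]
eef_rot: [179.9, 0.1, 96.8]
contact_force: [0.6, -0.9, -1.1]
opening: 0.581
finger_force: 58.6
```

Run:
```python
from h import *
s=grab('scene'); w=grab('wrist'); o=manip.get_obs(); print(o['tcp_pos'],o['eef_rot'],o['contact_force'])
u,v=map(int,proj(s,[.49,-.23,.05])); a=np.zeros((420,800,3),np.uint8)
a[:420,:400]=cv2.resize(s['img'][v-70:v+70,u-65:u+68],(400,420)); a[:300,400:]=cv2.resize(w['img'],(400,300)); cv2.imwrite('pics/pl.png',a)
```

```text
[ 0.49478413 -0.23863372  0.07149277] [1.79884625e+02 9.49859154e-02 9.68062192e+01] [ 0.54739178  0.67631014 -1.39228212]
```

View pics/pl.png

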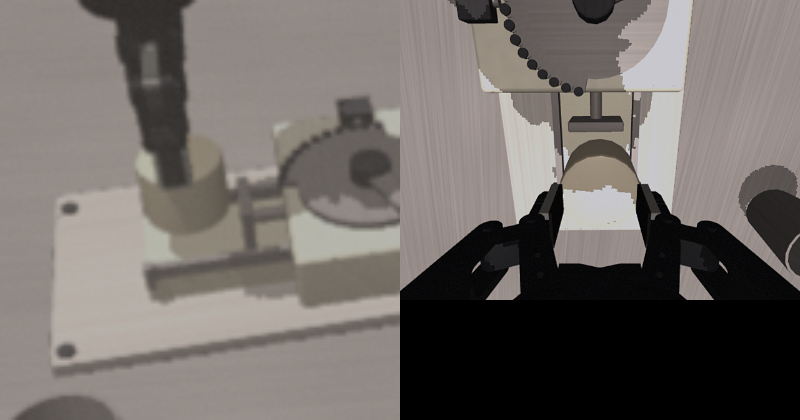

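Run:
```python
from h import *
w=load('wrist'); cv2.imwrite('pics/plz.png',cv2.resize(w['img'][140:340,210:430],None,fx=3,fy=3,interpolation=cv2.INTER_CUBIC)); print(w['cx'],w['cy'])
```

```text
319.24546698091746 239.10338544516097
```

View pics/plz.png

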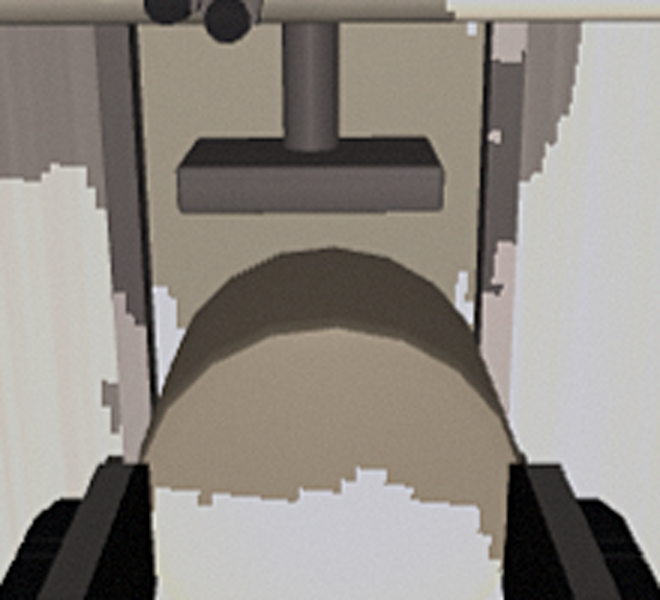

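Run:
```python
from h import *
w=load('wrist'); f=lambda x,y:((x+.5)/3-.5+210,(y+.5)/3-.5+140)
R=lambda x,y,z:ray(w,*f(x,y),z)
yaw=np.radians(6.76); ex=np.array([np.cos(yaw),np.sin(yaw)]); ey=np.array([-ex[1],ex[0]]); O=np.array([.48903,-.20253])
for n,a in dict(pl=(178,168,.061),pr=(443,168,.061),gl1=(137,25,.04),gl2=(152,340,.04),gr1=(485,25,.04),gr2=(477,340,.04),chL=(150,450,.1),chR=(515,450,.1)).items():
    d=R(*a)[:2]-O; print(n,np.round(1000*np.array([d@ex,d@ey]),1))
d=manip.get_obs()['tcp_pos'][:2]-O; print('tcp',1000*d@ex,1000*d@ey)
T=np.array(w['cam_to_world']); print(np.round(T,3).tolist())
```

```text
pl [-23.6   6.4]
pr [19.9  6.5]
gl1 [-32.7  27.8]
gl2 [-32.9 -31.2]
gr1 [28.7 27.9]
gr2 [ 29.8 -31.2]
chL [-23.8 -25.7]
chR [ 27.  -25.6]
tcp 1.464329452991353 -36.53005173824896
[[0.993, -0.113, -0.038, 0.485], [0.119, 0.945, 0.304, -0.161], [0.002, -0.306, 0.952, 0.239], [0.0, 0.0, 0.0, 1.0]]
```

The zoomed wrist view has the guide and pusher middle at crop x≈314 and the drum's middle at ≈332. That puts the drum about 3 mm too far along +x, with its front clear of the pusher. I'll correct this while lowering.

>>> carry_out(increments=[-0.012,0,-0.02,0,-0.012,0,-0.05,0,-0.012,0,-0.08,0,-0.012,0,-0.1,0,-0.012,0,-0.106,0,-0.012,0,-0.106,0])

```text
clock: 7.05
tcp_pos: [0.4901, -0.238, 0.0444]
eef_rot: [-179.9, -0.1, 96.8]
contact_force: [-4.3, 1.0, 7.5]
opening: 0.586
finger_force: 61.6
```

>>> carry_out(increments=[0,0.005,0.002,0,-0.001,0.01,0.002,0,-0.002,0.015,0.002,0,-0.002,0.02,0.002,0,-0.002,0.02,0.002,0])

```text
clock: 7.55
tcp_pos: [0.491, -0.2337, 0.0447]
eef_rot: [179.9, 0.1, 96.8]
contact_force: [-0.8, -2.7, 4.2]
opening: 0.582
finger_force: 60.1
```

Friction only so far; I'll keep sliding in small steps.

>>> carry_out(increments=[-0.001,0.006,0,0,-0.002,0.012,0,0,-0.002,0.012,0,0])

```text
clock: 7.85
tcp_pos: [0.491, -0.2326, 0.0451]
eef_rot: [179.9, 0.3, 96.9]
contact_force: [-0.5, -8.6, 1.8]
opening: 0.584
finger_force: 59.7
```

>>> carry_out(increments=[-0.001,0.006,0,0,-0.001,0.01,0,0,-0.001,0.01,0,0])

```text
clock: 8.15
tcp_pos: [0.491, -0.2322, 0.0456]
eef_rot: [179.9, 0.6, 96.9]
contact_force: [-1.4, -12.7, 2.2]
opening: 0.583
finger_force: 59.3
```

The drum is against the pusher, with 12.7 N along y. I'll ease the push off and release.

>>> carry_out(increments=[0.001,-0.01,0,0,0.001,-0.012,-0.002,0,0.001,-0.012,-0.002,0])

```text
clock: 8.45
tcp_pos: [0.491, -0.2328, 0.045]
eef_rot: [179.9, 0.3, 96.8]
contact_force: [-1.4, -6.0, 5.9]
opening: 0.579
finger_force: 60.6
```

>>> carry_out(increments=[0,0,0,0,0,0,0,0,0,0,0,0,0,0,0,0,0,0,0,0,0,0,0,0], claw=1)

```text
clock: 9.05
tcp_pos: [0.4896, -0.2302, 0.0434]
eef_rot: [-180.0, -0.0, 96.8]
contact_force: [-0.7, -0.0, 0.6]
opening: 1.003
finger_force: 0.0
```

>>> carry_out(increments=[0,0,0.06,0,0,0,0.16,0,0,0,0.3,0,0,0,0.44,0,0,0,0.54,0,0,0,0.54,0])

```text
clock: 9.65
tcp_pos: [0.4931, -0.2326, 0.1852]
eef_rot: [179.5, 0.4, 96.8]
contact_force: [-0.3, -0.4, 0.7]
opening: 0.997
finger_force: 0.0
```

Run:
```python
from h import *
s=grab('scene'); w=grab('wrist'); o=manip.get_obs(); print(o['tcp_pos'],o['eef_rot'],o['contact_force'])
u,v=map(int,proj(s,[.5,-.2,.05])); a=np.zeros((420,800,3),np.uint8)
a[:420,:400]=cv2.resize(s['img'][v-65:v+75,u-65:u+68],(400,420)); a[:400,400:]=cv2.resize(w['img'][60:380,160:480],(400,400)); cv2.imwrite('pics/rel.png',a)
```

```text
[ 0.49017215 -0.23081715  0.17994241] [1.79893490e+02 8.58732457e-02 9.68027328e+01] [-0.02261897 -0.17161138 -1.03315398]
```

View pics/rel.png

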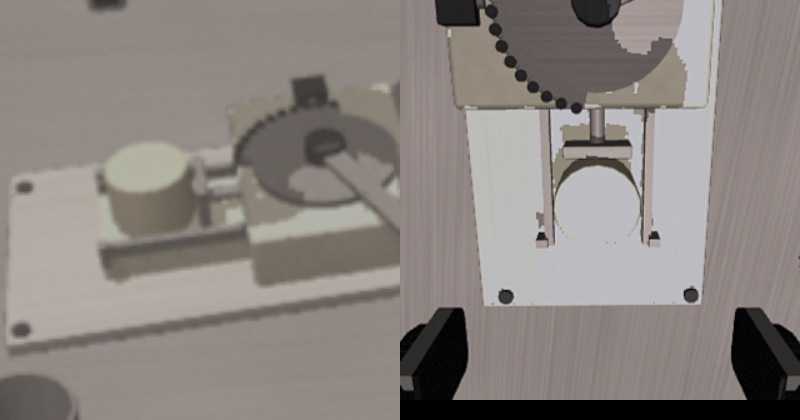

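The drum stands upright between the guides and touches the pusher, and it has been released. Next is the lever grip.

>>> carry_out(increments=[0.04,0.09,0,-0.07,0.08,0.18,0,-0.14,0.13,0.28,0,-0.21,0.18,0.38,0,-0.28,0.23,0.48,0,-0.35,0.28,0.58,0,-0.42,0.335,0.688,0,-0.49,0.335,0.688,0,-0.56])

```text
clock: 10.55
tcp_pos: [0.573, -0.0551, 0.1762]
eef_rot: [-179.8, 0.1, 29.4]
contact_force: [-0.3, 0.1, 0.3]
opening: 1.0
finger_force: 0.0
```

>>> carry_out(increments=[0,0,0,-0.07,0,0,0,-0.14,0,0,0,-0.152,0,0,0,-0.152])

```text
clock: 10.95
tcp_pos: [0.5724, -0.0583, 0.177]
eef_rot: [-179.9, 0.2, 11.5]
contact_force: [0.2, -0.1, -1.1]
opening: 1.001
finger_force: 0.0
```

Run:
```python
from h import *
w=grab('wrist'); o=manip.get_obs(); print(o['tcp_pos'],o['eef_rot'],o['joints'])
print(proj(w,[.573,-.0588,.117])); cv2.imwrite('pics/lev.png',w['img'])
```

```text
[ 0.5725733  -0.05842526  0.17734955] [-1.79946407e+02  1.23361467e-01  1.14915358e+01] [-1.28109872e+01  8.10786327e+00  1.00743616e+02 -2.03365551e-03
  7.12830069e+01  6.56981895e+01]
(np.float64(319.5079418930164), np.float64(244.83859357476018))
```

View pics/lev.png

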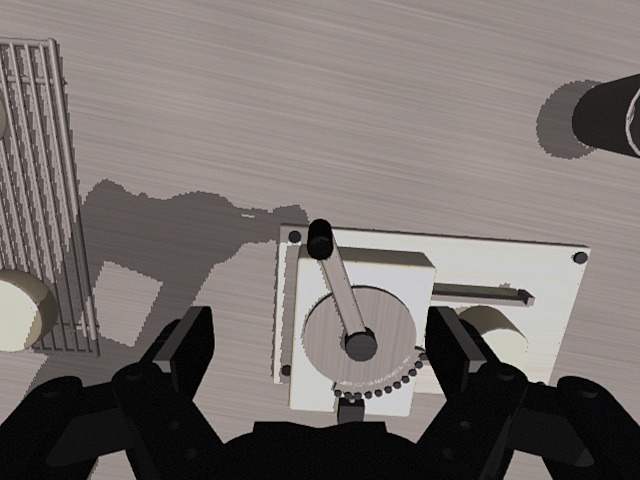

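The wrist view has the grip top at about (320,246), where I predicted (320,245), so the fingers straddle it. Descending and closing.

>>> carry_out(increments=[0,0,-0.08,0,0,0,-0.18,0,0,0,-0.28,0,0,0,-0.35,0,0,0,-0.386,0,0,0,-0.386,0,0,0,-0.386,0])

```text
clock: 11.7
tcp_pos: [0.574, -0.0587, 0.0828]
eef_rot: [180.0, -0.1, 11.4]
contact_force: [-0.5, 0.4, 0.3]
opening: 0.998
finger_force: 0.0
```

>>> carry_out(increments=[0,0,0,0,0,0,0,0,0,0,0,0,0,0,0,0,0,0,0,0,0,0,0,0,0,0,0,0,0,0,0,0], claw=0)

```text
clock: 12.5
tcp_pos: [0.5737, -0.0583, 0.0825]
eef_rot: [-180.0, -0.0, 11.4]
contact_force: [-0.3, 1.0, 3.6]
opening: 0.171
finger_force: 58.6
```

>>> carry_out(increments=[0,0,0,0,0,0,0,0,0,0,0,0,0,0,0,0,0,0,0,0])

```text
clock: 13.0
tcp_pos: [0.5737, -0.0584, 0.0825]
eef_rot: [-180.0, -0.0, 11.4]
contact_force: [-1.6, 2.1, 5.3]
opening: 0.171
finger_force: 58.7
```

>>> carry_out(increments=[0.008,-0.016,0,0,0.016,-0.031,0,0,0.023,-0.048,0,0,0.03,-0.064,0,0,0.03,-0.064,0,0,0.03,-0.064,0,0])

```text
clock: 13.6
tcp_pos: [0.5811, -0.0737, 0.0825]
eef_rot: [-179.9, -0.0, 11.3]
contact_force: [-2.2, 3.6, 6.2]
opening: 0.175
finger_force: 58.9
```

>>> carry_out(increments=[0.006,-0.016,0,0,0.011,-0.033,0,0,0.015,-0.05,0,0,0.019,-0.067,0,0,0.022,-0.085,0,0,0.025,-0.102,0,0,0.025,-0.102,0,0,0.025,-0.102,0,0])

```text
clock: 14.4
tcp_pos: [0.5874, -0.0979, 0.0824]
eef_rot: [-179.8, -0.1, 11.3]
contact_force: [-0.6, 6.7, 6.2]
opening: 0.173
finger_force: 58.9
```

>>> carry_out(increments=[0.001,-0.018,0,0,0.002,-0.035,0,0,0.002,-0.053,0,0,0.002,-0.07,0,0,0.001,-0.088,0,0,0.001,-0.088,0,0,0.001,-0.088,0,0])

```text
clock: 15.1
tcp_pos: [0.5883, -0.1202, 0.0825]
eef_rot: [-179.8, -0.1, 11.3]
contact_force: [1.2, 6.2, 5.2]
opening: 0.175
finger_force: 58.9
```

```bash
cat > ang.py <<'E'
from h import *
o=manip.get_obs(); d=o['tcp_pos'][:2]-np.array([.4774,-.1133]); print('theta',.518-np.arctan2(d[1],d[0]),'r',np.hypot(*d),o['contact_force'],o['tcp_pos'])
t=grab('top')
m=t['img'][150:330,290:460].max(2)
for th in(.5,.56,.6,.64,.7):
    print(th,np.round(proj(t,[.4774+.11*np.cos(.518-th),-.1133+.11*np.sin(.518-th),.117]),1))
E
python3 ang.py
```

```text
theta 0.58003305123235 r 0.11111664040755054 [1.17354531 6.18281171 5.21385896] [ 0.58830292 -0.12018848  0.08246148]
0.5 [350.8 216.4]
0.56 [354.6 216.4]
0.6 [357.2 216.5]
0.64 [359.7 216.8]
0.7 [363.4 217.3]
```

>>> carry_out(increments=[0,-0.006,0,0,0,-0.006,0,0,0,-0.006,0,0])

```text
clock: 15.45
tcp_pos: [0.5882, -0.1214, 0.0824]
eef_rot: [-179.8, -0.1, 11.3]
contact_force: [1.0, 7.3, 4.7]
opening: 0.177
finger_force: 58.9
```

>>> carry_out(increments=[0,-0.006,0,0,0,-0.006,0,0,0,-0.006,0,0])

```text
clock: 15.75
tcp_pos: [0.5882, -0.1229, 0.0825]
eef_rot: [-179.8, -0.1, 11.3]
contact_force: [-0.0, 7.8, 5.5]
opening: 0.175
finger_force: 58.9
```

>>> carry_out(increments=[-0.001,-0.006,0,0,-0.001,-0.006,0,0,-0.001,-0.006,0,0])

```text
clock: 16.05
tcp_pos: [0.588, -0.1244, 0.0825]
eef_rot: [-179.8, -0.1, 11.3]
contact_force: [-0.0, 7.2, 5.4]
opening: 0.178
finger_force: 58.9
```

```bash
python3 ang.py|head -1
```

```text
theta 0.6181609057529119 r 0.11118492402713878 [-0.04929258  7.19673426  5.42172798] [ 0.58802768 -0.12441777  0.08245811]
```

>>> carry_out(increments=[0,-0.005,0,0,0,-0.005,0,0,0,-0.005,0,0])

```text
clock: 16.4
tcp_pos: [0.5879, -0.1256, 0.0825]
eef_rot: [-179.8, -0.1, 11.3]
contact_force: [-0.4, 6.9, 4.7]
opening: 0.172
finger_force: 58.9
```

>>> carry_out(increments=[-0.001,-0.005,0,0,-0.001,-0.005,0,0,-0.001,-0.005,0,0])

```text
clock: 16.7
tcp_pos: [0.5878, -0.1266, 0.0825]
eef_rot: [-179.8, -0.1, 11.3]
contact_force: [0.9, 7.6, 5.9]
opening: 0.174
finger_force: 58.9
```

```bash
python3 ang.py|head -1
```

```text
theta 0.6377926089703061 r 0.11116607588531673 [0.92872621 7.62999398 5.89829358] [ 0.5877694  -0.12658505  0.08245356]
```

>>> carry_out(increments=[-0.001,-0.004,0,0,-0.001,-0.004,0,0,-0.001,-0.004,0,0,-0.001,-0.004,0,0])

```text
clock: 17.15
tcp_pos: [0.5877, -0.127, 0.0825]
eef_rot: [-179.7, -0.2, 11.3]
contact_force: [1.1, 8.1, 4.8]
opening: 0.174
finger_force: 58.9
```

Run:
```python
from h import *
F=[];P=[]
for i in range(8):
    t=grab('top'); o=manip.get_obs(); F.append(o['contact_force']); P.append(o['tcp_pos'])
p=np.mean(P,0); d=p[:2]-[.4774,-.1133]; print(.518-np.arctan2(d[1],d[0]),np.mean(F,0),p,o['clock'])
a=cv2.resize(t['img'][195:320,295:470],None,fx=4.5,fy=4.5,interpolation=cv2.INTER_CUBIC); cv2.imwrite('pics/fin.png',a)
s=grab('scene'); cv2.imwrite('pics/fins.png',s['img'])
# cheese shift in top view: bright blob at cheese top
for z,y in((.074,-.028),(.074,-.056)):
    yaw=.118; print(y,proj(t,[.488-np.sin(yaw)*y,-.2025+np.cos(yaw)*y,z]))
g=cv2.cvtColor(t['img'],cv2.COLOR_BGR2GRAY)
print(g[272,385:440].tolist())
```

```text
0.6418682424837722 [1.54026198 8.62507189 5.54556137] [ 0.58771217 -0.12703449  0.0824615 ] 17.55
-0.028 (np.float64(414.817708816393), np.float64(272.09591690868945))
-0.056 (np.float64(430.0148296067689), np.float64(270.1547324148953))
[68, 69, 66, 67, 67, 68, 67, 68, 67, 66, 67, 68, 68, 66, 67, 68, 69, 69, 68, 69, 67, 69, 67, 72, 67, 70, 70, 71, 70, 72, 71, 69, 72, 71, 72, 71, 71, 72, 71, 72, 71, 68, 56, 48, 55, 65, 69, 71, 71, 71, 71, 71, 72, 72, 71]
```

Run:
```python
from h import *
t=load('top'); s=load('scene'); yaw=.118
for n,c in(('top',t),('scene',s)):
    g=cv2.GaussianBlur(cv2.cvtColor(c['img'],cv2.COLOR_BGR2GRAY),(3,3),0).astype(float)
    best=[]
    gx=cv2.Sobel(g,cv2.CV_64F,1,0);gy=cv2.Sobel(g,cv2.CV_64F,0,1);m=np.hypot(gx,gy)
    ph=np.linspace(0,2*np.pi,72)
    for y in np.arange(-.075,-.02,.001):
      for x in np.arange(-.006,.0041,.002):
        cx=.489+np.cos(yaw)*x-np.sin(yaw)*y; cy=-.2025+np.sin(yaw)*x+np.cos(yaw)*y
        P=np.array([proj(c,[cx+.027*np.cos(a),cy+.027*np.sin(a),.073]) for a in ph]).round().astype(int)
        best.append((m[P[:,1],P[:,0]].mean(),round(x,3),round(y,3)))
    print(n,sorted(best)[-4:])
```

```text
top [(np.float64(59.83204288540534), np.float64(0.0), np.float64(-0.061)), (np.float64(60.53574507174582), np.float64(-0.006), np.float64(-0.06)), (np.float64(60.67750537035592), np.float64(0.002), np.float64(-0.061)), (np.float64(61.58545869291085), np.float64(-0.004), np.float64(-0.06))]
scene [(np.float64(121.65686672886035), np.float64(-0.004), np.float64(-0.056)), (np.float64(124.28355011014203), np.float64(-0.002), np.float64(-0.057)), (np.float64(124.66595677775487), np.float64(-0.002), np.float64(-0.055)), (np.float64(126.92263705695187), np.float64(-0.002), np.float64(-0.056))]
```

The scene fit puts the drum at feeder y = −56 mm, which is four clicks. The estimated lever angle is 0.64 and the resistance has just jumped to 8.6 N, which also fits the fourth notch. Handing in while holding.

```bash
python3 -c "
from bench import manip
print(manip.sign_off())"
```

```text
the job is handed in; nothing more can be done
None
```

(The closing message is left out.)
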